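# Pack the eye-testing kit

### The arm

A 7-joint arm with a two-finger parallel gripper is mounted at the origin on the work surface. World frame = base frame: x ahead of the robot, y to its left, z up, the work surface at z = 0. Lengths are in mm, angles in rad, forces in N, time in s.
With the tool pointing down it reaches from about 350 to 900 mm from the base axis. Payload 7.2 kg.
Tool frame: the origin (TCP) lies at the centre of the arm's flange, where the gripper is bolted on; the fingertips stand 173 mm ahead of it and the grasp point (between the pads) lies 155 mm ahead of it; z points along the fingers, y is the direction in which the jaws open and shut (so a half turn about z gives the same grasp; the last joint's range is limited). The gripper opens to 85 mm and grips with 20 to 120 N. Pads are 22 mm wide; open, the fingers measure 114 mm over their backs; the gripper's body (76 mm by 85 mm) begins 54 mm behind the grasp point. The pads swing forward as they close: fully open they stand 13 mm farther back than shut.
Start: joints at [1.125, 0.411, -0.013, 1.596, 0.006, 1.134, -0.082], TCP at [230.534, -580.927, 404.697] pointing down, gripper open.
Joint ranges: [-2.95, 2.95], [-0.29, 1.99], [-1.47, 1.44], [0.14, 2.54], [-1.03, 4.17], [0.13, 1.85], [-2.86, 2.86]. Speed limits (rad/s): [2.39, 2.39, 3.01, 3.01, 3.14, 3.14, 3.14].

### API

Orientations are given as a unit quaternion [w, x, y, z].
In Python, from rig import bot gives the robot as it stands. Calls block until the motion is done:
- bot.movep(position, orientation): joint-space move of the TCP to a pose.
- bot.movel(position, attitude=None, speed=150): straight line of the TCP; attitude=None keeps the orientation; speed is the mean speed in mm/s.
- bot.move_j(angles): joint-space move.
- bot.set_gripper(opening, force=None): opening from 0.0 (shut) to 1.0 (fully open); force is the grip in N (None keeps the last); returns when the fingers have stopped.
- bot.sleep(seconds).
- bot.solve_ik(position, orientation): joint angles nearest the present ones, or None.
- bot.state(): the state.
- bot.capture(name): name is "side" or "top" or "wrist"; returns a dict with "image" (384x512x3 uint8, red, green, blue), "fx", "fy", "cx", "cy" (pixels), "position" and "orientation" of the camera in the world; the wrist camera has in their place "hand_eye" (4x4, takes a point from camera to tool coordinates, whose origin is the TCP and whose axes are the flange's). Camera axes: x right, y up, looking along -z (the intrinsics and any distortion apply to the point x, -y, -z); pixel columns grow to the right and rows downward; lengths in mm; the calibration is good to about 2 mm. A picture is of the moment at which its call begins: read the wrist's pose just before it. There is no depth.
A pose or a line that the arm cannot do raises bot.IKError and nothing moves.
- bot.sign_off(): hands the job in, once; it reports no verdict.
The state is a dict: "time_s": time; "q": joint angles; "qd": joint speeds; "joint_efforts": joint torques, N m; "eef_pos": TCP position; "tool_rot": TCP orientation; "force": force on the tool from outside, world axes, zero at the start; "wrist_torque": the same for the moment, N m; "width": opening from 0.0 (shut) to 1.0 (fully open).
Only numpy, scipy, OpenCV 4.12 (cv2) and the standard library are available. Lean on these libraries where they do the work, as an engineer would, in place of code of your own. Each camera call takes 0.05 s, during which the arm holds its last target.

### The job

Pack the eye-testing kit into the cardboard tray, each thing in its own pocket: the whole pair of folded reading glasses in the wide long pocket, lenses up, the pocket torch lying in the narrow long pocket, the squat round magnifier standing lens up in the square pocket, and the eye-drop bottle standing upright in the round cup. Everything must lie or stand fully on its pocket's floor. The broken pair of glasses (one lens and its rim missing) and the marker pen do not belong: leave them where they lie.

Things in the scene. Friction and masses are not known exactly. Their poses are not given: they have to be found in the camera images.
- glasses_mid (a point): Whole pair of folded black reading glasses, lenses up on the cork pad (2 mm thick). 138 mm long (x), 44 wide (y), 28 tall; point: centre, 14 mm up; z up. The front (brow bar at +y, two square lens rims) is the top 6 mm; under it only temples (lowest 6 mm) and end hinges. Pinch across y at mid-length, on brow bar and lower rims (gap of 12 mm between rims: pads over 16 mm). Either way round. 40 g.
- torch_mid (a point): Pocket torch, black, lying on the pad: 132 mm long along its x, a round 20 mm barrel between two wider eight-sided ends 30 mm across (lamp head 30 mm long at +x with a glass front, tail cap 16 mm long at -x). It rests on those ends, so the barrel's axis is 15 mm above its support. Pinch the barrel at the point given: the middle of the length, on the axis. 70 g.
- loupe_mid (a point): Stand magnifier: squat black cylinder, 50 mm diameter, 40 mm tall, with a slightly domed glass lens on top, standing on the pad. The point is its centre, 20 mm above its underside; z up. 70 g.
- drops_mid (a point): White closed eye-drop bottle standing on the pad: 32 mm diameter, 70 mm tall, straight-sided up to 43 mm, then narrowing to a 13 mm neck and 17 mm cap. The point is on its axis 35 mm above its underside; z up. 40 g.
- broken_mid (a point): LOOK-ALIKE, leave it: broken folded pair of glasses of the same frame and size as the whole one, but with the lens and rim at its -x half missing (only the brow bar is left there). The point is 14 mm above its underside, mid length.
- marker_mid (a point): LOOK-ALIKE, leave it: black marker pen, straight eight-sided 20 mm barrel with no wider head, a thin pale band and a short tapered tip at +x, about 127 mm long along x. The point is on its axis, 10 mm above its underside, mid barrel.
- pk_wide: Wide long pocket, grey plastic, fixed in the cardboard kit tray; for the glasses. Inside 66 mm (x) by 170 mm (y, the long way); floor and walls 3 mm thick; rim 12 mm above the origin. Origin: centre of its underside, 6 mm above the table. The tray's own rim stands 16 mm above the table, below all pocket rims.
- pk_narrow: Narrow long pocket of the kit tray, grey plastic, fixed, for the torch. Inside 46 mm (x) by 170 mm (its y, the long way); floor 3 mm thick, rim 12 mm above the origin. Origin: centre of its underside, 6 mm above the table. It lies beside the wide pocket, parallel to it; which of the two is nearer the robot varies.
- pk_square: Square pocket of the kit tray, grey plastic, fixed, for the magnifier. Inside 70 by 70 mm; floor 3 mm thick, rim 12 mm above the origin. Origin: centre of its underside, 6 mm above the table.
- pk_round: Round cup of the kit tray, grey plastic, fixed, for the eye-drop bottle. Inside diameter 56 mm, wall 3 mm; floor 3 mm thick, rim 24 mm above the origin. Origin: centre of its underside, 6 mm above the table. It stands beside the square pocket; which of the two is nearer the robot varies.

How it is judged:
By the outcome, as a careful person would: the job done as asked, in the order asked, and still so for the second after the job is handed in, with the robot touching nothing.
It also fails if it takes over 109 s, if anything falls off the work surface, if the arm or the gripper's body presses on something with over 40 N, if the wrist force passes 120 N, or if a joint passes its speed limit or range.

## Working session

There is one attempt and no reset: what is moved stays moved. The work goes in short steps, each a Python script; the robot and the scene stay as the last script left them, time stands still between calls to the robot, and variables do not carry over. Pictures are saved under pics/ and viewed, and the job is handed in when it is done.

```bash
ls; mkdir -p pics; python3 - <<'E'
from rig import bot
import cv2,numpy as np
for n in ("top","side","wrist"):
    c=bot.capture(n)
    cv2.imwrite(f"pics/{n}0.png",c["image"][:,:,::-1])
    print(n,{k:(np.round(v,3).tolist() if not isinstance(v,dict) else v) for k,v in c.items() if k!="image"})
s=bot.state();print(s)
E
```

```text
pics
top {'fx': 376.168, 'fy': 376.168, 'cx': 258.837, 'cy': 191.138, 'position': [454.694, 7.925, 1069.887], 'orientation': [-0.702, -0.022, 0.018, 0.712]}
side {'fx': 348.634, 'fy': 348.634, 'cx': 249.911, 'cy': 190.058, 'position': [482.378, -557.831, 588.879], 'orientation': [0.92, 0.39, -0.017, -0.023]}
wrist {'fx': 318.854, 'fy': 318.854, 'cx': 252.287, 'cy': 190.619, 'hand_eye': [[0.0, 0.951, 0.309, 80.253], [1.0, -0.0, 0.0, 0.292], [0.0, 0.309, -0.951, 30.448], [0.0, 0.0, 0.0, 1.0]]}
{'time_s': 0.15, 'q': array([ 1.12479992,  0.41172778, -0.01268804,  1.59681759,  0.00562505,
        1.13430385, -0.08220439]), 'qd': array([ 0.0005394 , -0.00019291, -0.00093016, -0.00194468,  0.00110837,
        0.00209672,  0.00076277]), 'joint_efforts': array([ 1.12162939e-03, -6.01036263e+01,  6.82538599e-01, -2.99648863e+01,
        1.39005578e-02,  7.84689328e-03,  4.82361799e-06]), 'eef_pos': array([ 230.45778886, -580.79445051,  404.05302281]), 'tool_rot': array([-5.85911469e-04,  9.82210814e-01,  1.87780572e-01, -1.71769573e-04]), 'force': array([ 0.70451903, -0.0464135 , -0.3662075 ]), 'wrist_torque': array([ 0.03022965,  0.01503301, -0.01974114]), 'width': 1.0025903801185307}
```

View pics/top0.png

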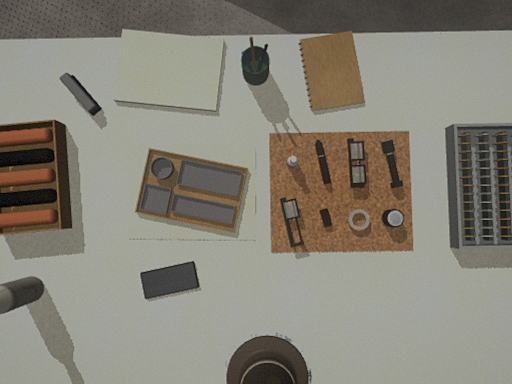

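View pics/side0.png

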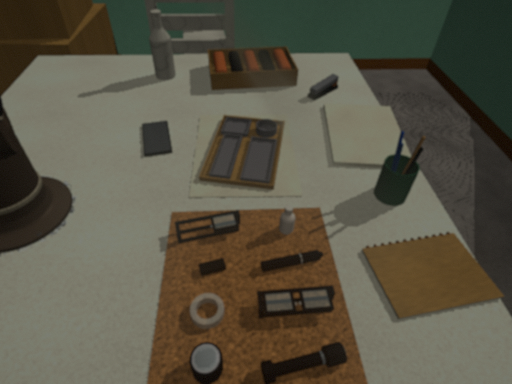

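```bash
python3 - <<'E'
import cv2
im=cv2.imread("pics/top0.png")
print(im.shape)
cv2.imwrite("pics/top0b.png",cv2.resize(im[60:330,250:],None,fx=3,fy=3,interpolation=cv2.INTER_CUBIC)[:600] )
cv2.imwrite("pics/top0c.png",cv2.resize(im[60:330,40:300],None,fx=3,fy=3,interpolation=cv2.INTER_CUBIC)[:600] )
E
```

```text
(384, 512, 3)
```

View pics/top0b.png

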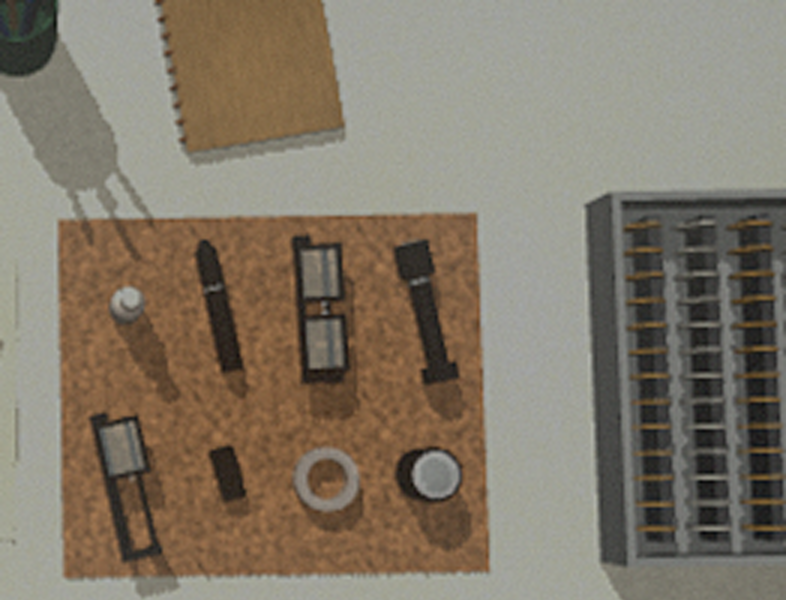

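View pics/top0c.png

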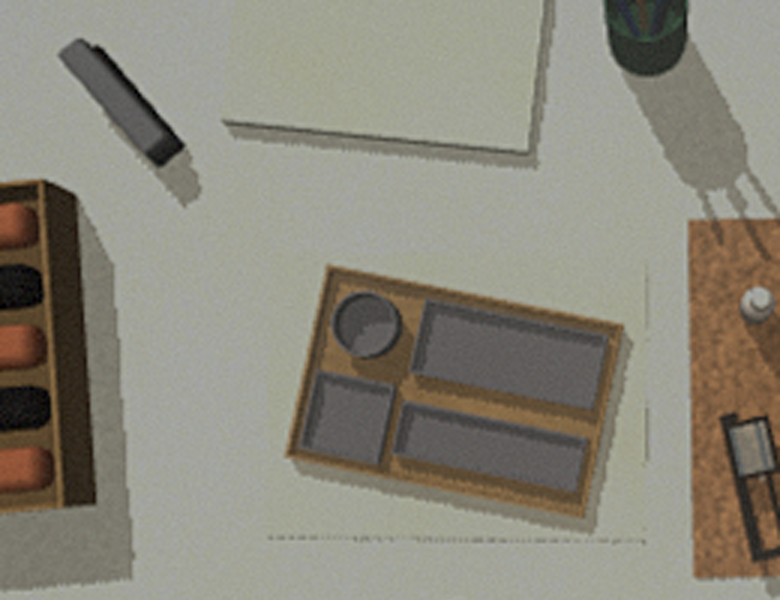

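View pics/wrist0.png

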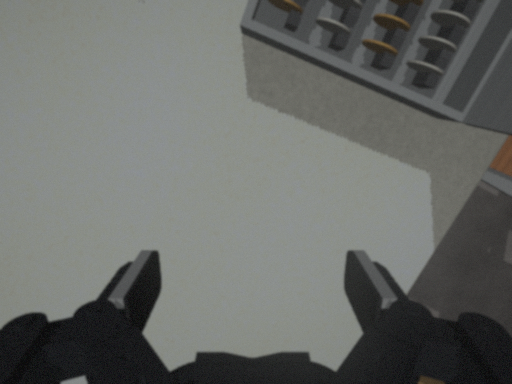

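```bash
cat > h.py <<'E'
from rig import bot
import cv2,numpy as np
from scipy.spatial.transform import Rotation as R
def rot(q): return R.from_quat([q[1],q[2],q[3],q[0]]).as_matrix()
def cam(name):
    s=bot.state(); c=bot.capture(name)
    if name=="wrist":
        T=np.eye(4);T[:3,:3]=rot(s["tool_rot"]);T[:3,3]=s["eef_pos"]
        T=T@np.array(c["hand_eye"])
    else:
        T=np.eye(4);T[:3,:3]=rot(c["orientation"]);T[:3,3]=c["position"]
    c["T"]=T
    return c
def save(c,n):
    cv2.imwrite(f"pics/{n}.png",c["image"][:,:,::-1])
    np.savez(f"pics/{n}.npz",T=c["T"],k=[c["fx"],c["fy"],c["cx"],c["cy"]],im=c["image"])
def ray(k,T,u,v):
    d=np.array([(u-k[2])/k[0],-(v-k[3])/k[1],-1.]); return T[:3,3],T[:3,:3]@d
def onz(k,T,u,v,z):
    o,d=ray(k,T,u,v); return o+d*(z-o[2])/d[2]
def proj(k,T,p):
    q=T[:3,:3].T@(np.asarray(p)-T[:3,3]); return [k[2]-k[0]*q[0]/q[2],k[3]+k[1]*q[1]/q[2]]
def load(n):
    d=np.load(f"pics/{n}.npz"); return d["k"],d["T"],d["im"]
def down(yaw): # tool x at angle yaw in world, pointing down
    return np.array([0,np.cos(yaw/2),np.sin(yaw/2),0])
E
python3 - <<'E'
from h import *
c=cam("top");save(c,"top")
k,T,im=load("top")
def b(u,v): return 250+u/3,60+v/3
def cc(u,v): return 40+u/3,60+v/3
for n,p,z in [("glasses",b(323,310),27),("torch",b(428,312),17),("loupe",b(436,474),42),("drops",b(128,302),70),("broken",b(127,485),27),("marker",b(220,305),12)]:
    print(n,onz(k,T,*p,z).round(0))
for n,p,z in [("round",cc(367,325),30),("square",cc(348,420),18),("wide",cc(510,353),18),("narrow",cc(493,448),18)]:
    print(n,onz(k,T,*p,z).round(0))
# feasibility of looks
for p in ([430,-270,450],[420,190,450]):
  for y in (0,np.pi/2,np.pi,-np.pi/2):
    j=bot.solve_ik(p,down(y)); print(p,round(y,2),None if j is None else np.round(j,2))
E
```

```text
glasses [ 587. -262.   27.]
torch [ 585. -362.   17.]
loupe [ 434. -356.   42.]
drops [592. -77.  70.]
broken [428. -77.  27.]
marker [ 595. -169.   12.]
round [581. 282.  30.]
square [494. 303.  18.]
wide [554. 151.  18.]
narrow [466. 168.  18.]
[430, -270, 450] 0 [ 0.58  0.18 -0.13  1.81  0.03  1.16 -1.13]
[430, -270, 450] 1.57 [ 0.82  0.2  -0.41  1.79  0.09  1.17  0.38]
[430, -270, 450] 3.14 [ 1.02  0.23 -0.65  1.78  0.15  1.18  1.89]
[430, -270, 450] -1.57 [ 0.39  0.17  0.09  1.82 -0.02  1.15 -2.66]
[420, 190, 450] 0 [ 0.43  0.23 -1.1   1.86  0.22  1.18 -2.31]
[420, 190, 450] 1.57 [ 0.48  0.26 -1.16  1.86  0.25  1.19 -0.77]
[420, 190, 450] 3.14 [ 0.52  0.28 -1.23  1.86  0.29  1.2   0.77]
[420, 190, 450] -1.57 [ 0.51  0.28 -1.22  1.86  0.28  1.2   2.34]
```

```bash
python3 - <<'E'
from h import *
s=bot.state()
bot.movep([510,-215,450],down(0.0)); bot.sleep(0.2)
c=cam("wrist");save(c,"wpad")
t1=bot.state()["time_s"]
bot.set_gripper(0.6)
t2=bot.state()["time_s"]
c=cam("wrist");save(c,"wpad6"); print(bot.state()["width"],s["time_s"],t1,t2)
bot.set_gripper(0.3); c=cam("wrist");save(c,"wpad3"); s=bot.state();print(s["width"],s["time_s"],s["q"].round(2),s["eef_pos"],s["tool_rot"])
j=s["q"].copy(); j[0]=-0.39; j[2]=0
j[6]=-0.6
bot.move_j(j); s=bot.state(); print(s["time_s"],s["eef_pos"],s["tool_rot"].round(3))
bot.movep([525,215,430],down(1.31)); bot.sleep(0.2)
s=bot.state(); print(s["time_s"],s["q"].round(2))
c=cam("wrist");save(c,"wtray")
E
cd pics; python3 - <<'E'
import cv2
for n in ("wpad","wtray"):
    im=cv2.imread(n+".png"); cv2.imwrite(n+"_b.png",cv2.resize(im,(800,600),interpolation=cv2.INTER_CUBIC))
a=cv2.imread("wpad6.png")[200:];b=cv2.imread("wpad3.png")[200:]
cv2.imwrite("grip.png",cv2.vconcat([cv2.imread("wpad.png")[200:],a,b]))
E
```

```text
0.5984258060908877 0.2 2.1417 2.575
0.30057827572277285 3.0417 [ 0.47  0.26 -0.19  1.7   0.05  1.18 -1.31] [ 510.0010134  -214.98717537  450.01426983] [1.65950185e-05 1.00000000e+00 9.99544837e-06 9.73969008e-06]
4.4167 [536.09597417 157.08631611 449.10837234] [ 0.023  0.772  0.636 -0.01 ]
4.9917 [-0.45  0.29 -0.02  1.71  0.01  1.14 -0.74]
```

View pics/wpad_b.png

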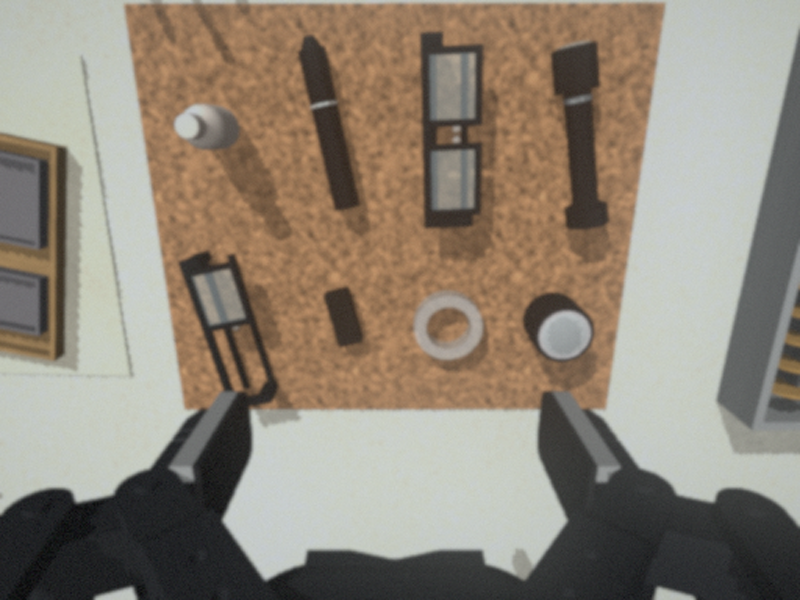

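View pics/wtray_b.png

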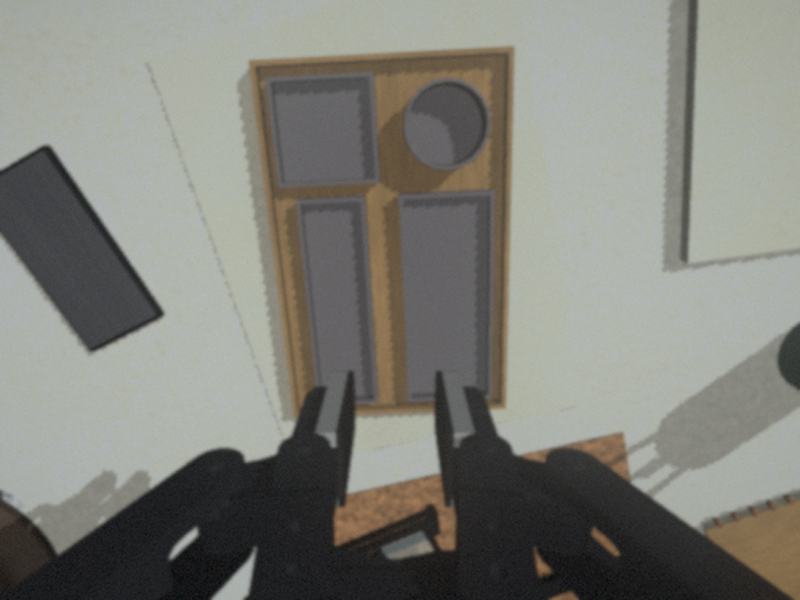

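View pics/grip.png

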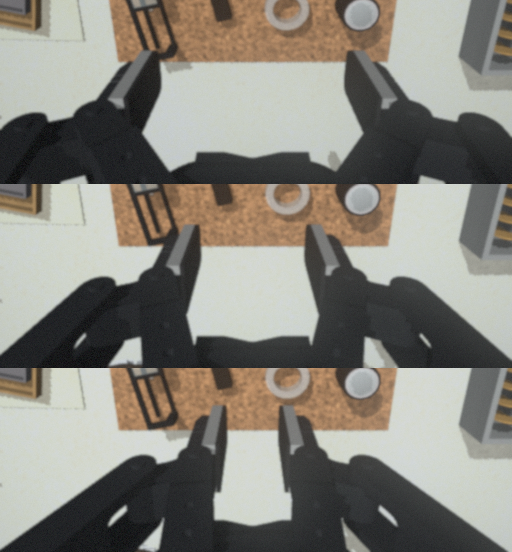

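```bash
cat > m.py <<'E'
from h import *
k,T,im=load("wpad")
hsv=cv2.cvtColor(im,cv2.COLOR_RGB2HSV)
V=hsv[...,2]
dark=(V<70).astype(np.uint8)
dark[240:]=0
out=im.copy()
cs,_=cv2.findContours(dark,cv2.RETR_EXTERNAL,cv2.CHAIN_APPROX_NONE)
for c in cs:
    if cv2.contourArea(c)<150: continue
    x,y,w,h=cv2.boundingRect(c)
    if x<100 or x+w>440: continue
    cv2.drawContours(out,[c],-1,(0,255,0),1)
    for z in (17,28):
        P=np.array([onz(k,T,*p[0],z)[:2] for p in c],np.float32)
        r=cv2.minAreaRect(P)
        print((x,y,w,h),z,"ctr",np.round(r[0],1),"size",np.round(r[1],1),"ang",round(r[2],1))
# white things
lo=((hsv[...,1]<60)&(V>105)).astype(np.uint8)
cs,_=cv2.findContours(lo,cv2.RETR_EXTERNAL,cv2.CHAIN_APPROX_NONE)
for c in cs:
    a=cv2.contourArea(c)
    x,y,w,h=cv2.boundingRect(c)
    if a<100 or a>3000: continue
    cv2.drawContours(out,[c],-1,(255,0,0),1)
    for z in (2,42,70):
        P=np.array([onz(k,T,*p[0],z)[:2] for p in c],np.float32)
        (e,ax,an)=cv2.fitEllipse(P)
        print("W",(x,y,w,h),z,np.round(e,1),np.round(ax,1),round(an))
cv2.imwrite("pics/seg1.png",cv2.resize(out[0:260,70:430],None,fx=2.2,fy=2.2,interpolation=cv2.INTER_NEAREST)[:,:,::-1])
E
python3 m.py
```

```text
(336, 189, 35, 32) 17 ctr [ 444.1 -345.2] size [32.1 46.2] ang 43.7
(336, 189, 35, 32) 28 ctr [ 448.1 -341.7] size [31.3 44.9] ang 43.7
(209, 185, 22, 36) 17 ctr [ 441.9 -172. ] size [48.5 20.2] ang 13.2
(209, 185, 22, 36) 28 ctr [ 445.9 -173.2] size [47.2 19.6] ang 13.2
(116, 162, 58, 78) 17 ctr [441.  -71.2] size [117.5  45.9] ang 11.8
(116, 162, 58, 78) 28 ctr [445.1 -75.1] size [114.3  44.7] ang 11.8
(201, 68, 28, 66) 17 ctr [ 573.3 -170.4] size [76.  18.1] ang 11.1
(201, 68, 28, 66) 28 ctr [ 573.8 -171.7] size [74.  17.6] ang 11.1
(362, 65, 26, 81) 17 ctr [ 566.8 -365.2] size [95.1 30.1] ang 7.4
(362, 65, 26, 81) 28 ctr [ 567.4 -361.1] size [92.5 29.3] ang 7.4
(354, 28, 29, 35) 17 ctr [ 634.9 -349.4] size [32.7 31.2] ang 11.4
(354, 28, 29, 35) 28 ctr [ 633.7 -345.7] size [31.8 30.3] ang 11.4
(192, 25, 22, 41) 17 ctr [ 636.2 -158. ] size [42.4 17.8] ang 11.3
(192, 25, 22, 41) 28 ctr [ 634.9 -159.6] size [41.2 17.4] ang 11.3
(271, 22, 37, 123) 17 ctr [ 590.6 -259.8] size [139.6  42.8] ang 1.9
(271, 22, 37, 123) 28 ctr [ 590.6 -258.6] size [135.7  41.6] ang 1.9
W (60, 376, 28, 8) 2
[... 1203 characters left out ...]
.9] [34.2 48.5] 100
W (124, 172, 33, 36) 70 [477.4 -86.3] [31.7 44.9] 100
W (0, 106, 25, 54) 2 [533.7  97.1] [34.4 73. ] 78
W (0, 106, 25, 54) 42 [539.1  67.1] [31.1 66. ] 78
W (0, 106, 25, 54) 70 [542.9  46.1] [28.8 61.1] 78
W (277, 96, 27, 38) 2 [ 556.  -263.9] [37.6 53.5] 91
W (277, 96, 27, 38) 42 [ 559.3 -259.3] [34.  48.4] 91
W (277, 96, 27, 38) 70 [ 561.6 -256.1] [31.5 44.8] 91
W (111, 66, 38, 29) 2 [598.8 -62.9] [31.1 43. ] 16
W (111, 66, 38, 29) 42 [597.9 -77.5] [28.1 38.9] 16
W (111, 66, 38, 29) 70 [597.3 -87.8] [26. 36.] 16
W (276, 34, 29, 43) 2 [ 626.3 -261. ] [37.6 54.7] 91
W (276, 34, 29, 43) 42 [ 622.8 -256.7] [34.  49.5] 91
W (276, 34, 29, 43) 70 [ 620.4 -253.7] [31.5 45.8] 91
```

View pics/seg1.png

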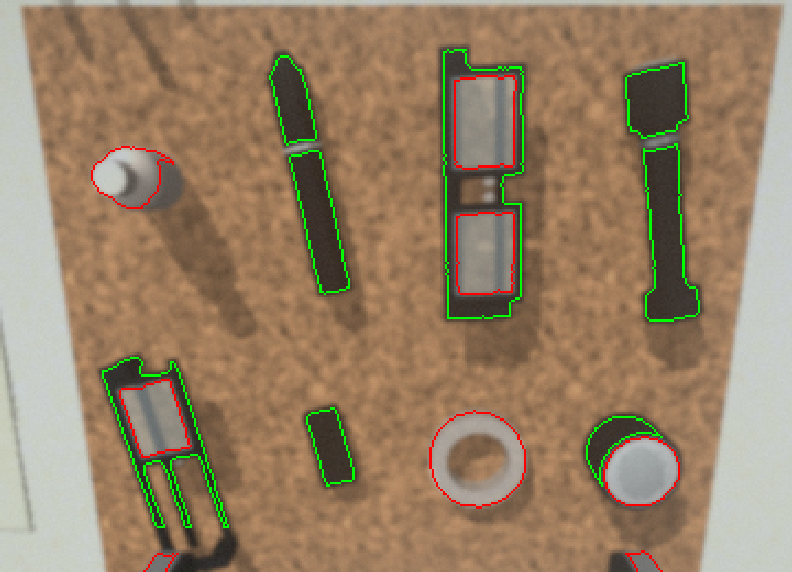

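```bash
cat > m2.py <<'E'
from h import *
k,T,im=load("wpad")
hsv=cv2.cvtColor(im,cv2.COLOR_RGB2HSV);V=hsv[...,2]
dark=(V<75).astype(np.uint8); dark[240:]=0
m=np.zeros_like(dark); m[20:150,345:395]=dark[20:150,345:395]
pts=np.argwhere(m)[:,::-1]
P=np.array([onz(k,T,*p,17)[:2] for p in pts],np.float32)
r=cv2.minAreaRect(cv2.convexHull(P));print("torch rect",r)
b=P[(P[:,0]>545)&(P[:,0]<595)]
f=cv2.fitLine(b,cv2.DIST_L2,0,.01,.01).ravel();print("barrel line",f,np.degrees(np.arctan2(f[1],f[0])))
print("cap",onz(k,T,121,80.5,72),"loupe bottom-ish")
kt,Tt,it=load("top")
# project estimates in all views
for n,p in [("gl",[590.6,-258.8,28]),("lo",[435.5,-354.2,42]),("lob",[435.5,-354.2,2])]:
    print(n,np.round(proj(k,T,p),1),np.round(proj(kt,Tt,p),1))
k,T,im=load("wtray")
hsv=cv2.cvtColor(im,cv2.COLOR_RGB2HSV)
out=im.copy()
print([hsv[int(v*.64),int(u*.64)].tolist() for u,v in ((320,130),(388,150),(450,300),(340,280),(382,300),(374,130),(700,150),(500,100))])
grey=((hsv[...,1]<50)&(hsv[...,2]<140)&(hsv[...,2]>60)).astype(np.uint8)
grey[:30]=0;grey[262:]=0;grey[:,:160]=0;grey[:,332:]=0
cs,_=cv2.findContours(grey,cv2.RETR_EXTERNAL,cv2.CHAIN_APPROX_NONE)
for c in cs:
    a=cv2.contourArea(c)
    if a<300: continue
    cv2.drawContours(out,[c],-1,(0,255,0),1)
    for z in (18,30):
        P=np.array([onz(k,T,*p[0],z)[:2] for p in c],np.float32)
        r=cv2.minAreaRect(P); e,rr=cv2.minEnclosingCircle(P)
        print(cv2.boundingRect(c),z,np.round(r[0],1),np.round(r[1],1),round(r[2],1),"circ",np.round(e,1),round(rr,1))
cv2.imwrite("pics/seg2.png",cv2.resize(out[20:270,140:350],None,fx=2.4,fy=2.4,interpolation=cv2.INTER_NEAREST)[:,:,::-1])
E
python3 m2.py
```

```text
torch rect ((585.2750244140625, -359.00634765625), (134.453125, 31.643634796142578), 10.731574058532715)
barrel line [ 9.7734982e-01  2.1163009e-01  5.7072345e+02 -3.6182596e+02] 12.217897
cap [596.35333345 -80.57124738  72.        ] loupe bottom-ish
gl [289.2  86.2] [356.6 162.1]
lo [361.  214.1] [394.7 217.6]
lob [351.7 203.2] [389.7 217.4]
[[120, 5, 104], [17, 99, 103], [140, 7, 103], [150, 5, 100], [17, 105, 150], [170, 8, 100], [49, 12, 176], [18, 90, 111]]
(190, 125, 52, 137) 18 [468.5 172.5] [181.1  54.9] 77.7 circ [470.5 172.3] 93.1
(190, 125, 52, 137) 30 [471.  176.2] [175.4  53.2] 77.7 circ [472.9 176. ] 90.2
(255, 121, 62, 141) 18 [555.3 150.7] [186.4  72.6] 77.7 circ [555.5 152.8] 96.8
(255, 121, 62, 141) 30 [555.  155.1] [180.6  70.3] 77.7 circ [555.2 157.1] 93.8
(160, 74, 17, 114) 18 [435.8 265.3] [133.2   8.7] 77.6 circ [437.4 264.9] 66.6
(160, 74, 17, 114) 30 [439.3 266.1] [129.1   8.4] 77.6 circ [440.9 265.7] 64.5
(258, 50, 57, 59) 18 [586.2 287.5] [62.1 62.4] 31.4 circ [586.3 287.2] 32.0
(258, 50, 57, 59) 30 [585.  287.6] [60.1 60.4] 31.4 circ [585.  287.3] 31.0
(170, 46, 73, 74) 18 [499.1 306.5] [76.7 76.9] 77.7 circ [499.1 306.6] 53.1
(170, 46, 73, 74) 30 [500.7 305.9] [74.3 74.5] 77.7 circ [500.6 306.1] 51.4
```

View pics/seg2.png

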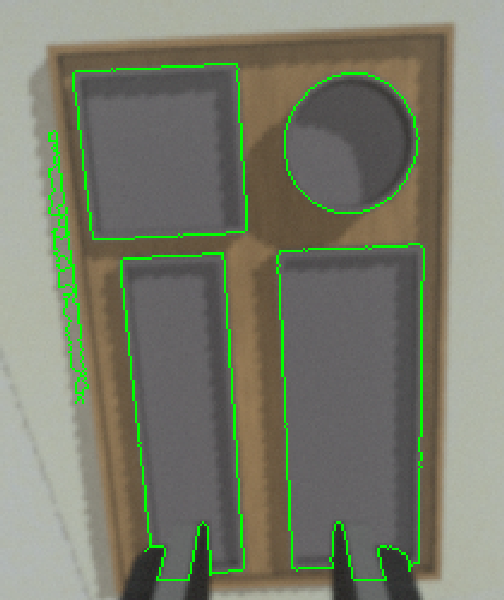

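```bash
python3 - <<'E'
from h import *
k,T,im=load("wpad")
S=3
big=cv2.resize(im[:260,70:430],None,fx=2.2,fy=2.2,interpolation=cv2.INTER_CUBIC)
def circ(x,y,z,r,col):
    pts=[]
    for a in np.linspace(0,2*np.pi,60):
        u,v=proj(k,T,[x+r*np.cos(a),y+r*np.sin(a),z]); pts.append([(u-70+.5)*2.2,(v+.5)*2.2])
    cv2.polylines(big,[np.int32(pts)],True,col,1)
circ(596.4,-80.6,72,8.5,(255,0,0));circ(596.4,-80.6,45,16,(0,255,0));circ(596.4,-80.6,2,16,(0,0,255))
circ(435.5,-354.2,42,25,(255,0,0));circ(435.5,-354.2,2,25,(0,0,255))
def line(p,a,L,z):
    d=np.array([np.cos(a),np.sin(a),0]);q=[]
    for s in (-L/2,L/2):
        u,v=proj(k,T,np.array([*p,z])+s*d);q.append((int((u-70+.5)*2.2),int((v+.5)*2.2)))
    cv2.line(big,q[0],q[1],(255,255,0),1)
line((585.3,-359),np.radians(11.5),132,17);line((590.6,-258.8),np.radians(2.1),138,29)
line((590.6,-258.8),np.radians(92.1),44,29)
cv2.imwrite("pics/ov1.png",big[:,:,::-1])
E
```

```text
(no output)
```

View pics/ov1.png

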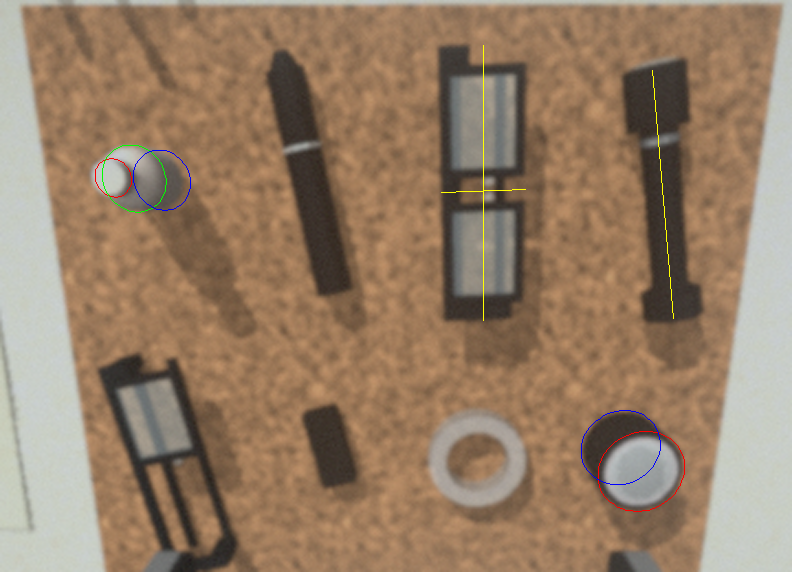

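```bash
cat >> h.py <<'E'
PADJ=[.45,.26,-.1,1.7,.02,1.18,-1.25]; TRAYJ=[-.45,.29,-.02,1.71,.01,1.14,-.74]
def st(tag=""):
    s=bot.state(); print(tag,"t",round(s["time_s"],1),"pos",np.round(s["eef_pos"],1),"F",np.round(s["force"],1),"w",round(s["width"],3),"q",np.round(s["q"],2)); return s
E
python3 - <<'E'
from h import *
bot.move_j(PADJ); st()
y=np.radians(2.1)
bot.set_gripper(0.75,25)
bot.movep([590.6,-258.8,260],down(y)); st()
bot.movel([590.6,-258.8,180],speed=100); st("down")
c=cam("wrist");save(c,"g1")
bot.set_gripper(0.2,25); st("grip")
c=cam("wrist");save(c,"g2")
E
python3 -c "
import cv2
a=[cv2.imread('pics/%s.png'%n)[:,60:450] for n in('g1','g2')]
cv2.imwrite('pics/g12.png',cv2.hconcat(a))"
```

```text
t 6.7 pos [ 500.3 -242.4  451. ] F [ 0.1  0.5 -0.1] w 0.299 q [ 0.45  0.26 -0.1   1.7   0.02  1.18 -1.25]
 t 8.0 pos [ 590.8 -259.1  261.2] F [0.7 0.2 0.3] w 0.753 q [ 0.41  0.59 -0.1   1.67  0.07  0.88 -1.26]
down t 9.0 pos [ 590.9 -258.9  180.6] F [0.5 0.3 0.9] w 0.749 q [ 0.4   0.7  -0.09  1.71  0.09  0.74 -1.27]
grip t 9.4 pos [ 590.9 -258.8  180.9] F [-1.6  1.3  5.9] w 0.502 q [ 0.4   0.7  -0.09  1.71  0.09  0.74 -1.27]
```

View pics/g12.png

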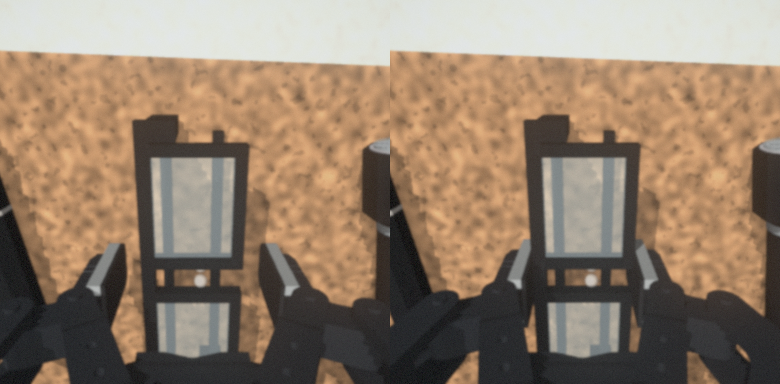

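```bash
python3 - <<'E'
from h import *
bot.movel([590.6,-258.8,300],speed=200); st("lift")
bot.move_j(TRAYJ); st("tray")
y=np.radians(77.7)
bot.movep([556.4,155.6,250],down(y)); bot.sleep(.15);st()
c=cam("wrist");save(c,"p1")
E
python3 -c "
import cv2
cv2.imwrite('pics/p1b.png',cv2.resize(cv2.imread('pics/p1.png'),(800,600)))"
```

```text
lift t 10.2 pos [ 590.1 -258.7  298.9] F [ 0.8  0.2 -1.6] w 0.506 q [ 0.41  0.55 -0.1   1.65  0.07  0.95 -1.25]
tray t 11.9 pos [526.4 208.4 429.5] F [-0.6 -0.3 -0.3] w 0.508 q [-0.45  0.29 -0.02  1.71  0.01  1.14 -0.74]
 t 12.9 pos [557.  156.6 252. ] F [-0.7  0.3 -0.5] w 0.507 q [-0.35  0.5  -0.01  1.86  0.    0.78 -0.58]
```

View pics/p1b.png

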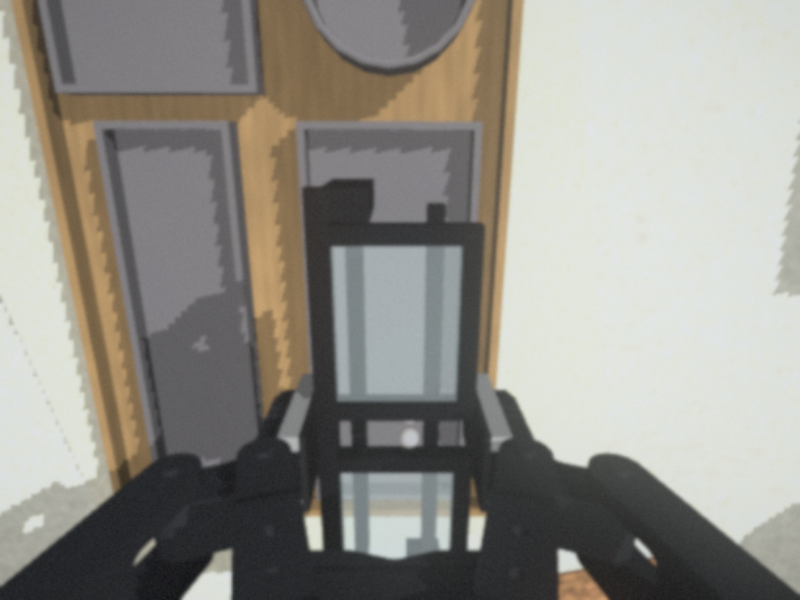

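```bash
python3 - <<'E'
from h import *
k,T,im=load("p1")
s=.64
A=onz(k,T,297*s,123*s,18);B=onz(k,T,483*s,122*s,18)
print(A,B,np.linalg.norm(A-B)); m=(A+B)/2; print(m-88*np.array([.213,.977,0]))
# narrow
A=onz(k,T,95*s,122*s,18);B=onz(k,T,236*s,122*s,18)
print(A,B,np.linalg.norm(A-B)); m=(A+B)/2; print(m-88*np.array([.213,.977,0]))
E
```

```text
[539.95940243 247.17153565  18.        ] [610.17717    232.31168873  18.        ] 71.77290528316247
[556.32428621 153.76561219  18.        ]
[464.10207467 263.99946887  18.        ] [517.09933345 252.50287884  18.        ] 54.22989047358663
[471.85670406 172.27517386  18.        ]
```

```bash
python3 - <<'E'
from h import *
bot.movel([556.4,154.7,200],speed=100); st()
bot.movel([556.4,154.7,188],speed=40); st("down")
bot.sleep(.2);st()
c=cam("wrist");save(c,"p2a")
bot.set_gripper(0.68); st("open")
c=cam("wrist");save(c,"p2b")
bot.movel([556.4,154.7,300],speed=200)
c=cam("wrist");save(c,"p2c")
E
python3 -c "
import cv2
a=[cv2.imread('pics/%s.png'%n)[:,120:370] for n in('p2a','p2b','p2c')]
cv2.imwrite('pics/p2.png',cv2.hconcat(a))"
```

```text
t 13.6 pos [556.6 154.8 200.2] F [-0.1  0.   0.4] w 0.507 q [-0.35  0.58 -0.01  1.89  0.01  0.68 -0.58]
down t 14.0 pos [556.5 154.7 187.9] F [0.7 0.3 0.4] w 0.506 q [-0.35  0.6  -0.01  1.89  0.01  0.65 -0.58]
 t 14.2 pos [556.3 154.7 187.9] F [ 0.5 -0.  -0.9] w 0.507 q [-0.35  0.6  -0.01  1.89  0.01  0.65 -0.58]
open t 14.6 pos [556.4 154.7 188. ] F [-0.3  0.1 -0.1] w 0.679 q [-0.35  0.6  -0.01  1.89  0.01  0.65 -0.58]
```

View pics/p2.png

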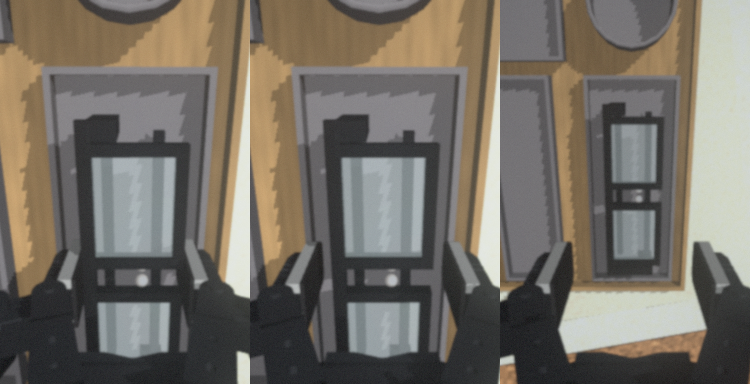

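```bash
python3 - <<'E'
from h import *
bot.move_j(PADJ)
y=np.radians(11.5)
bot.set_gripper(0.5,30)
bot.movep([585.3,-359,270],down(y)); st()
bot.movel([585.3,-359,184],speed=100); st("down")
c=cam("wrist");save(c,"t1")
bot.set_gripper(0.1,30); st("grip")
c=cam("wrist");save(c,"t2")
bot.movel([585.3,-359,300],speed=200); st("lift")
bot.move_j(TRAYJ); st("tray")
y=np.radians(77.7)
bot.movep([470.2,173.7,260],down(y)); bot.sleep(.15);st()
c=cam("wrist");save(c,"t3")
E
python3 -c "
import cv2
a=[cv2.imread('pics/%s.png'%n)[:,130:390] for n in('t1','t2','t3')]
cv2.imwrite('pics/t.png',cv2.hconcat(a))"
```

```text
t 18.2 pos [ 585.7 -358.5  271.2] F [-0.2  0.1  1. ] w 0.504 q [ 0.53  0.64 -0.08  1.55  0.06  0.95 -0.93]
down t 19.2 pos [ 585.6 -359.2  184.7] F [ 0.6  0.4 -0.4] w 0.498 q [ 0.53  0.74 -0.07  1.6   0.07  0.8  -0.94]
grip t 19.6 pos [ 585.6 -359.2  184.9] F [-1.3  1.5  4.6] w 0.218 q [ 0.53  0.74 -0.07  1.6   0.07  0.8  -0.94]
lift t 20.4 pos [ 584.8 -358.7  298.7] F [-0.1 -0.4 -1.4] w 0.217 q [ 0.53  0.61 -0.08  1.53  0.05  1.   -0.93]
tray t 22.4 pos [526.4 208.5 429.6] F [ 0.3 -0.1 -1. ] w 0.221 q [-0.45  0.29 -0.02  1.71  0.01  1.14 -0.74]
 t 23.4 pos [471.6 174.3 261.6] F [-0.2 -0.4 -0.4] w 0.218 q [-0.42  0.39 -0.04  2.03  0.02  0.72 -0.68]
```

View pics/t.png

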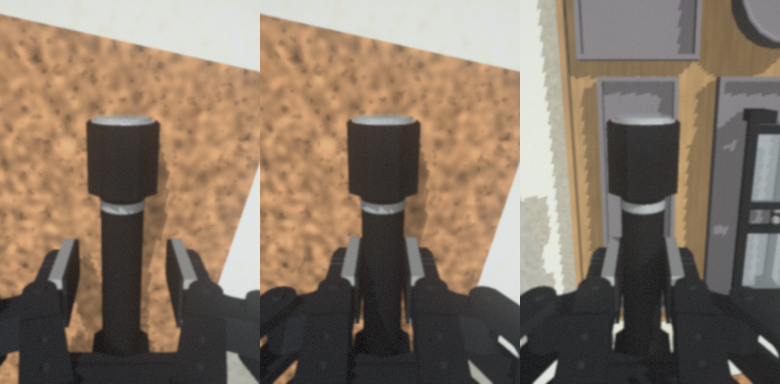

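```bash
python3 - <<'E'
from h import *
k,T,im=load("t3")
A=onz(k,T,207,78,18);B=onz(k,T,288.5,78,18)
print(A,B,np.linalg.norm(A-B)); m=(A+B)/2; m=m-88*np.array([.213,.977,0]);print(m)
d=m-[470.2,173.7,18]; print("across",d@[.977,-.213,0],"along",d@[.213,.977,0])
bot.movel([*m[:2],206],speed=100); bot.sleep(.1);st()
c=cam("wrist");save(c,"t4")
E
python3 -c "
import cv2
cv2.imwrite('pics/t4b.png',cv2.resize(cv2.imread('pics/t4.png'),(800,600)))"
```

```text
[463.4620642  263.69370986  18.        ] [513.70443274 252.74799309  18.        ] 51.42085483782011
[469.83924847 172.24485148  18.        ]
across -0.042507613803794794 along -1.4985201841493536
 t 24.2 pos [470.2 172.4 206.7] F [ 0.2 -0.2  0.6] w 0.216 q [-0.42  0.48 -0.03  2.07  0.03  0.6  -0.69]
```

View pics/t4b.png

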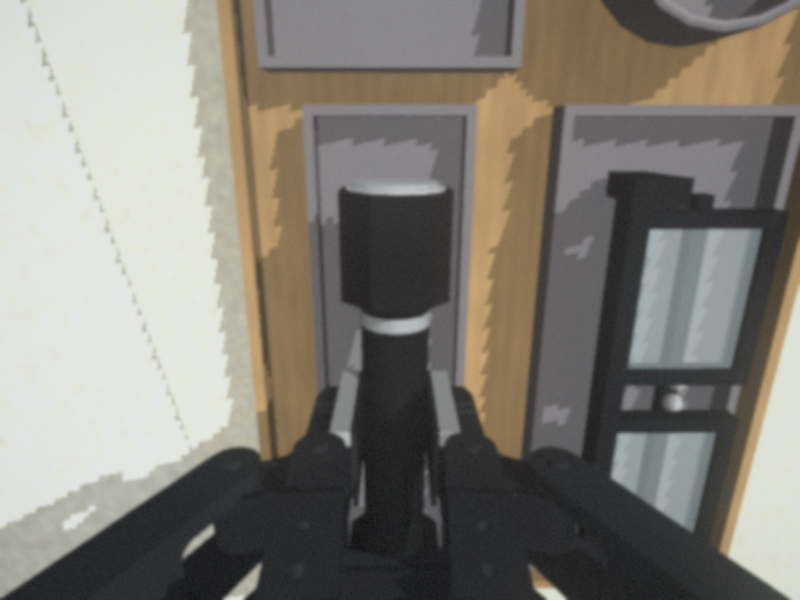

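```bash
python3 - <<'E'
from h import *
bot.movel([469.8,172.5,191.3],speed=40); bot.sleep(.1);st("down")
c=cam("wrist");save(c,"t5")
bot.set_gripper(0.42); st("open")
bot.movel([469.8,172.5,300],speed=200)
bot.sleep(.15);c=cam("wrist");save(c,"t6")
E
python3 -c "
import cv2
a=[cv2.imread('pics/%s.png'%n)[:,100:490] for n in('t5','t6')]
cv2.imwrite('pics/t56.png',cv2.hconcat(a))"
```

```text
down t 24.9 pos [469.9 172.5 191.7] F [-2.3 -1.5 11.7] w 0.217 q [-0.42  0.5  -0.03  2.08  0.03  0.56 -0.69]
open t 25.2 pos [469.7 172.5 191. ] F [-0.7  0.5 -0.1] w 0.417 q [-0.42  0.5  -0.03  2.08  0.03  0.56 -0.69]
```

View pics/t56.png

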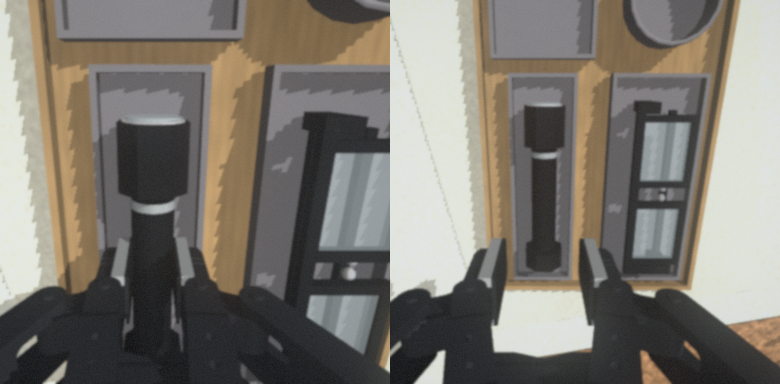

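```bash
python3 - <<'E'
from h import *
j=list(PADJ); j[0]=.6; j[6]=.6
bot.move_j(j)
bot.set_gripper(0.9,30)
bot.movep([435.5,-354.2,270],down(np.pi/2)); st()
bot.sleep(.1);c=cam("wrist");save(c,"l1")
E
python3 -c "
import cv2
cv2.imwrite('pics/l1b.png',cv2.resize(cv2.imread('pics/l1.png'),(800,600)))"
```

```text
t 29.2 pos [ 436.3 -354.3  271. ] F [ 0.6 -0.5  0.5] w 0.9 q [ 0.64  0.46 -0.06  1.88  0.04  0.8   0.56]
```

View pics/l1b.png

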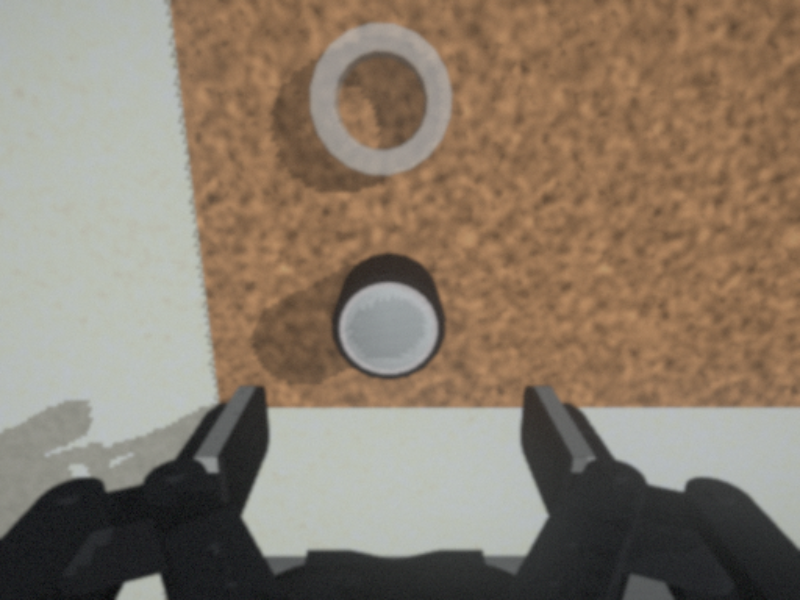

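```bash
python3 - <<'E'
from h import *
k,T,im=load("l1")
p=onz(k,T,248.5,210,42);print(p)
x,y=(p[:2]+[435.5,-354.2])/2
bot.movel([x,y,184],speed=100); st("down")
c=cam("wrist");save(c,"l2")
bot.set_gripper(0.4,30); st("grip")
c=cam("wrist");save(c,"l3")
bot.movel([x,y,320],speed=200); st("lift")
j=list(TRAYJ); j[0]=-.5;j[6]=.73
bot.move_j(j)
bot.movep([499.5,306,260],down(np.radians(167.7))); bot.sleep(.15); st()
c=cam("wrist");save(c,"l4")
E
python3 -c "
import cv2
a=[cv2.imread('pics/%s.png'%n)[:,130:390] for n in('l2','l3','l4')]
cv2.imwrite('pics/l.png',cv2.hconcat(a))"
```

```text
[ 435.83643666 -353.81689218   42.        ]
down t 30.4 pos [ 435.9 -354.2  184.5] F [-0.6 -0.   0.2] w 0.901 q [ 0.64  0.59 -0.05  1.93  0.05  0.63  0.55]
grip t 30.8 pos [ 435.8 -354.1  184.7] F [-1.  -0.1  5.4] w 0.573 q [ 0.64  0.59 -0.05  1.93  0.05  0.63  0.55]
lift t 31.7 pos [ 435.2 -353.7  318.9] F [-0.6 -0.9 -0.7] w 0.573 q [ 0.64  0.39 -0.06  1.84  0.03  0.9   0.57]
 t 34.8 pos [500.8 305.4 262.1] F [ 0.7 -0.4  0.4] w 0.572 q [-0.58  0.5  -0.06  1.83  0.04  0.81  0.69]
```

View pics/l.png

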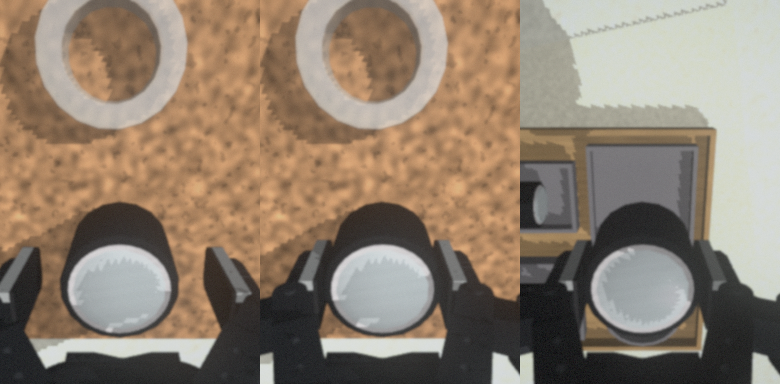

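```bash
python3 - <<'E'
from h import *
k,T,im=load("l4")
A=onz(k,T,197.5,146,18);B=onz(k,T,306,146,18)
print(A,B,np.linalg.norm(A-B)); m=(A+B)/2+38*np.array([.977,-.213,0]);print(m)
x,y=(m[:2]+[499.1,306.3])/2
bot.movel([x,y,205],speed=100)
bot.movel([x,y,191.7],speed=40); bot.sleep(.1);st("down")
c=cam("wrist");save(c,"l5")
bot.set_gripper(0.75); st("open")
bot.movel([x,y,320],speed=200)
bot.sleep(.15);c=cam("wrist");save(c,"l6")
E
python3 -c "
import cv2
a=[cv2.imread('pics/%s.png'%n)[:,60:450] for n in('l5','l6')]
cv2.imwrite('pics/l56.png',cv2.hconcat(a))"
```

```text
[454.0000404 278.8117988  18.       ] [469.73142889 350.18501147  18.        ] 73.08633299492722
[498.99173464 306.40440514  18.        ]
down t 36.1 pos [499.1 306.4 191.8] F [-0.3 -0.6  3.3] w 0.573 q [-0.59  0.6  -0.06  1.87  0.05  0.67  0.68]
open t 36.4 pos [499.  306.3 191.5] F [ 0.7 -0.5 -0.6] w 0.748 q [-0.59  0.6  -0.06  1.87  0.05  0.67  0.68]
```

View pics/l56.png

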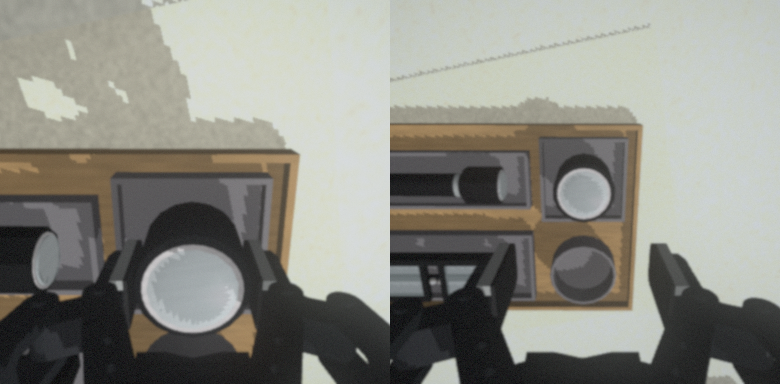

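```bash
python3 - <<'E'
from h import *
j=list(PADJ); j[0]=.15; j[2]=-.03; j[6]=.05
bot.move_j(j)
bot.set_gripper(0.7,30)
bot.movep([596.4,-80.6,330],down(np.pi/2)); bot.sleep(.15);st()
c=cam("wrist");save(c,"d1")
E
python3 -c "
import cv2
cv2.imwrite('pics/d1b.png',cv2.resize(cv2.imread('pics/d1.png'),(800,600)))"
```

```text
t 40.1 pos [596.6 -81.7 332.4] F [-0.2  0.6 -0.4] w 0.701 q [ 0.1   0.44 -0.06  1.73  0.03  0.96  0.03]
```

View pics/d1b.png

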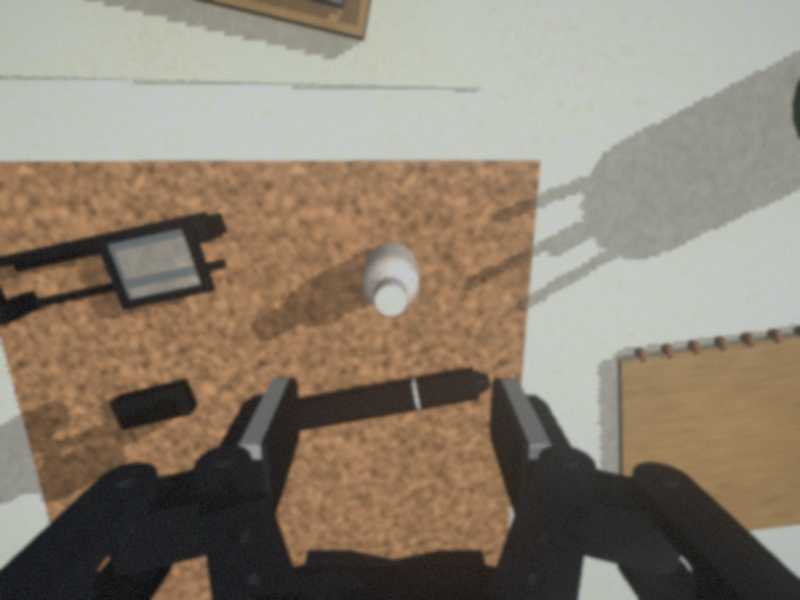

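```bash
python3 - <<'E'
from h import *
k,T,im=load("d1")
p=onz(k,T,249.6,190,72);print(p, "far base edge",onz(k,T,249.6,155.5,2), "vs y",p[1]+16)
x,y=(p[:2]+[596.4,-80.6])/2; print(x,y)
bot.movel([x,y,197.5],speed=150); st("down")
c=cam("wrist");save(c,"d2")
bot.set_gripper(0.2,30); st("grip")
c=cam("wrist");save(c,"d3")
E
python3 -c "
import cv2
a=[cv2.imread('pics/%s.png'%n)[:,60:450] for n in('d2','d3')]
cv2.imwrite('pics/d23.png',cv2.hconcat(a))"
```

```text
[596.46248167 -76.7023503   72.        ] far base edge [596.24946616 -64.7598228    2.        ] vs y -60.70235029619424
596.4312408356925 -78.65117514809711
down t 41.1 pos [596.9 -78.7 198.4] F [-0.2 -0.4  0.4] w 0.704 q [ 0.09  0.61 -0.06  1.82  0.05  0.71  0.01]
grip t 41.6 pos [596.7 -78.7 198.4] F [-0.8 -0.3  6.5] w 0.36 q [ 0.09  0.61 -0.06  1.82  0.05  0.71  0.01]
```

View pics/d23.png

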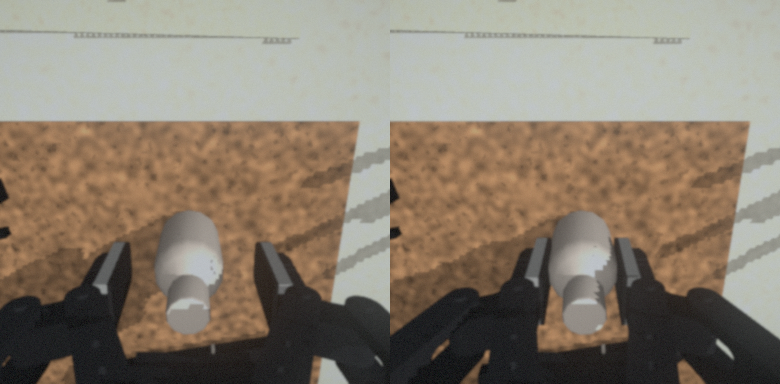

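```bash
python3 - <<'E'
from h import *
bot.movel([596.4,-78.65,330],speed=200); st("lift")
j=list(TRAYJ); j[0]=-.5;j[6]=.8
bot.move_j(j)
bot.movep([585.3,287.3,290],down(np.radians(167.7))); bot.sleep(.2); st()
c=cam("wrist");save(c,"d4")
E
python3 -c "
import cv2
cv2.imwrite('pics/d4b.png',cv2.resize(cv2.imread('pics/d4.png'),(800,600)))"
```

```text
lift t 42.4 pos [595.9 -78.6 328.8] F [-0.2  0.9 -0.2] w 0.353 q [ 0.1   0.45 -0.06  1.74  0.03  0.96  0.02]
 t 44.6 pos [585.6 286.9 292.4] F [-0.3  0.1 -0.2] w 0.356 q [-0.51  0.56 -0.02  1.64  0.02  0.94  0.81]
```

View pics/d4b.png

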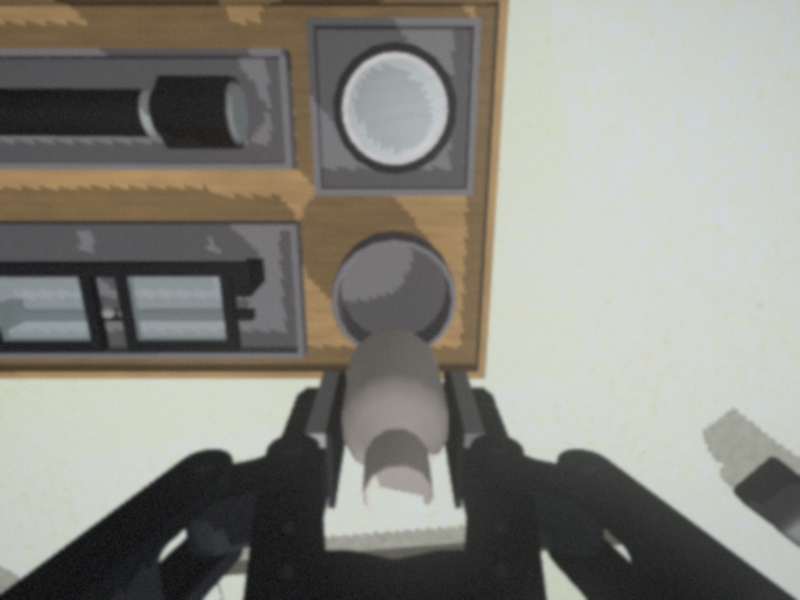

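```bash
python3 - <<'E'
from h import *
k,T,im=load("d4")
d=np.array([.977,-.213,0])
L=onz(k,T,332*.64,295*.64,30);R_=onz(k,T,458*.64,295*.64,30);t=onz(k,T,395*.64,231*.64,30)
print(L,R_,np.linalg.norm(L-R_),t+31*d)
c=(t+31*d)[:2]; x,y=(c+[585,287.3])/2; print(x,y)
assert np.hypot(*(c-[585,287.3]))<5
bot.movel([x,y,240],speed=100)
bot.movel([x,y,205.5],speed=50); bot.sleep(.1);st("down")
c=cam("wrist");save(c,"d5")
E
```

```text
[575.57525858 258.93212462  30.        ] [588.78874525 319.09659228  30.        ] 61.598371730121286 [581.64235857 289.12226114  30.        ]
583.3211792858884 288.2111305691591
down t 46.2 pos [583.1 287.9 205.4] F [-3.  -1.1  5. ] w 0.357 q [-0.52  0.67 -0.03  1.69  0.02  0.78  0.8 ]
```

View pics/d5.png

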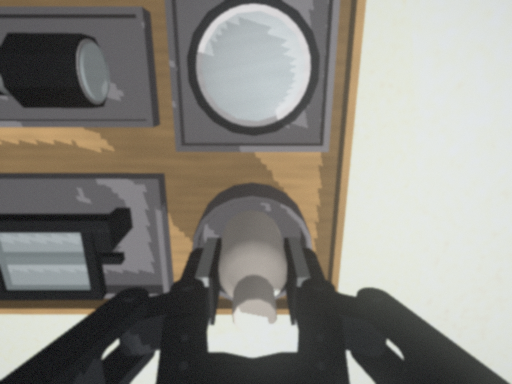

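```bash
python3 - <<'E'
from h import *
bot.set_gripper(0.6); st("open")
s=bot.state()["eef_pos"]
bot.movel([s[0],s[1],340],speed=150)
bot.movel([s[0]-150,s[1]-40,420],speed=250); bot.sleep(.3)
bot.movep([525,215,450],down(np.radians(77.7))); bot.sleep(.2); st()
save(cam("wrist"),"f1")
bot.move_j(PADJ); bot.sleep(.2)
save(cam("top"),"f2");save(cam("side"),"f3");st()
E
python3 -c "
import cv2
cv2.imwrite('pics/f1b.png',cv2.resize(cv2.imread('pics/f1.png'),(800,600)))"
```

```text
open t 46.6 pos [583.4 288.4 205.3] F [-0.5 -0.   0.2] w 0.602 q [-0.52  0.67 -0.03  1.69  0.02  0.78  0.8 ]
 t 50.3 pos [524.8 215.1 450. ] F [0.3 0.6 0.5] w 0.598 q [-0.63  0.27  0.2   1.69 -0.06  1.18 -0.63]
 t 52.3 pos [ 500.  -243.1  451. ] F [-0.4  0.  -0.6] w 0.603 q [ 0.45  0.26 -0.1   1.7   0.02  1.18 -1.25]
```

View pics/f1b.png

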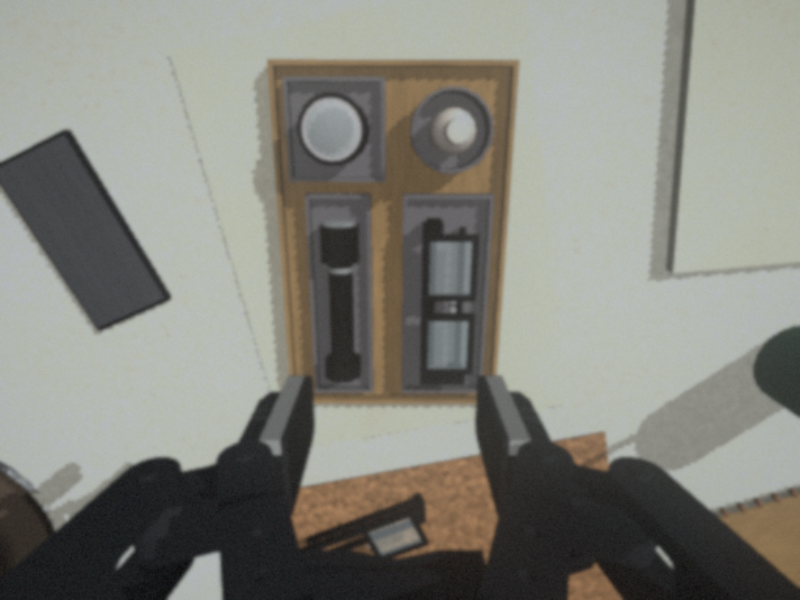

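View pics/f3.png

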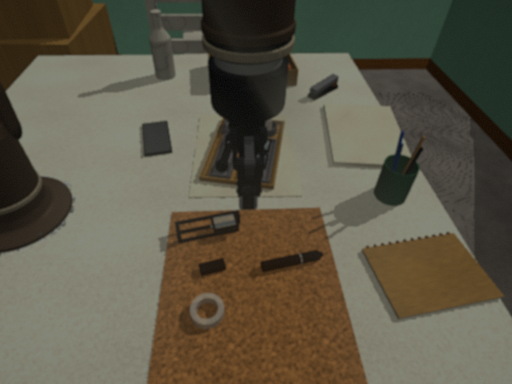

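View pics/f2.png

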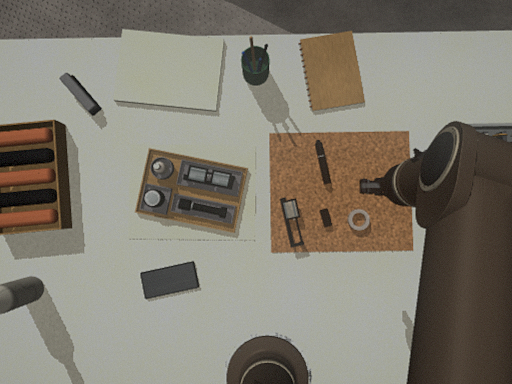

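```bash
python3 - <<'E'
from h import *
print(bot.sign_off()); st()
E
```

```text
the job is handed in; nothing more can be done
None
the job is handed in; nothing more can be done
```

I packed the four items in the order asked and handed the job in at about 52 s of the 109 s allowed. The whole glasses are in the wide pocket with lenses up, and the torch is lying in the narrow pocket. The magnifier stands lens up in the square pocket, and the eye-drop bottle stands in the round cup.

**Final checks:** The last wrist and top pictures show each item inside its own pocket, lying flat or standing upright. The broken glasses and the marker are still where they lay, and the gripper was clear of everything.

**Contact on setting down:** The torch (12 N), magnifier (3 N) and bottle (5 N) pressed on their pocket floors before I let go. The glasses showed no clear contact force, so they may have dropped about 1 mm when released. Judging only by the pictures, they lie flat.

**Measurements that disagreed:**
- **Top camera:** It differed from the wrist camera by about 4 mm in x and y. I trusted the wrist camera, whose repeat views agreed to about 2–3 mm.
- **Bottle and cup:** Two wrist estimates differed by about 4 mm, so I used the midpoint, and both the grasp and the fit were good.

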